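# Tip the tea carton down onto the labelling board

### The job

Get the green tea carton ready for its date label: push it over from high up on its blank-panel side, so that it topples toward the metal stop of the labelling board and lands flat, blank panel up, inside the orange outline. Then push it along from its foot end until it lies square and flush against the stop, still between the orange side lines. Only push with the fingertips - do not pick up or carry the carton - and leave everything else on the counter where it stands.

Things in the scene. Friction and masses are not known exactly. Their poses are not given: they have to be found in the camera images.
- tea_carton: green tea carton, yellow band at its foot: a closed rigid box 45 (own x) x 100 (y) x 160 mm (z, height), 0.18 to 0.35 kg, loose, standing on the labelling board. Origin: centre of its 45 x 100 underside (foot). The blank white panel is on its broad -x side, away from the stop; its +x side faces the stop within 0.1 rad. It tips about its foot edge and falls by itself beyond 0.27 rad of tilt
- carton_mid (a point): the middle of the green carton, 80 mm from its foot. Standing at the start it is at x -62 to -92 mm of the board's frame and within 12 mm of the board's middle line (y = 0); so it stands across the near orange line and, toppled about its foot edge, lies with its head 30 to 60 mm short of the stop
- carton_head (a point): the centre of the green carton's 45 x 100 top end, 160 mm from its foot
- label_board: labelling board: fixed wooden plate 330 x 210 x 10 mm (own x from -155 to +175 mm, y +-105), top 10 mm above the counter. Origin: on the counter, in the middle of its width; own +x points to the metal stop. Painted orange outline on its top: side lines with inner edges at y = +-85 mm, near line with inner edge at x = -85 mm; the stop closes the far end
- stop_face (a point): centre of the stop's face, at the level of the board's top, at x = +150 mm of the board; axes as the board's (x into the stop). The stop is a fixed aluminium bar 190 mm wide (y), 22 mm thick, its top 25 mm above the board
- red_carton: red carton of the same size as the green one (45 x 100 x 160 mm), standing loose on the counter beside the board; leave alone. Origin: centre of its underside
- copper_jigger: copper jigger, 43 mm wide, 84 mm tall, standing loose beside the board; leave alone. Origin: centre of its underside
- cinnamon: spice jar with a red cap, 45 mm wide, 106 mm tall, standing loose beside the board; leave alone. Origin: centre of its underside
- tape: roll of brown tape, 96 mm wide, 48 mm tall, lying on the counter; leave alone. Origin: centre of its underside
- bell: service bell, 84 mm wide, 66 mm tall, on the counter; leave alone. Origin: centre of its underside
Mind the look-alikes: they are no part of the job. Several things have the shape of the tea_carton; the one meant has the colours described above.

How it is judged:
On the way:
1. the green carton has toppled toward the stop and lies flat and still, blank panel up, inside the orange outline (angle between tea_carton's own x axis and vertical above 3.05 rad and height (world z) of carton_mid below 0.038 m and y of tea_carton in the frame of label_board between -0.036 and 0.036 m and y of carton_head in the frame of label_board between -0.036 and 0.036 m and x of tea_carton in the frame of label_board above -0.087 m and linear speed of tea_carton below 0.01 m/s and angular speed of tea_carton below 0.05 rad/s), for 0.2 s.
At the end, for the whole second after the job is handed in: The green carton lies still and flat on the board, blank panel up (within 0.09 rad), its foot and head centres within 36 mm of the board's middle line, its head end centre within 6 mm of the stop and square to it within 0.06 rad (all of step 1 and x of carton_head in the frame of stop_face above -0.006 m and angle between the z axis of tea_carton and the x axis of label_board, either way round below 0.06 rad); the robot touches nothing.
It fails at once if the green carton is lifted off the board (height (world z) of carton_mid above 0.115 m or (angle between tea_carton's own z axis and vertical above 1.1 rad and height (world z) of carton_mid above 0.078 m) or (angle between tea_carton's own z axis and vertical above 1.4 rad and height (world z) of carton_mid above 0.058 m)).
It fails at once if one of the things to leave alone (red carton, jigger, spice jar, tape, bell) is pushed more than 15 mm or knocked over (distance of any of red_carton, copper_jigger, cinnamon, tape, bell from where it was at the start of the episode above 0.015 m or angle between any of red_carton, copper_jigger, cinnamon, tape, bell's own z axis and vertical above 0.3 rad).
It also fails if it takes over 51 s, if anything falls off the work surface, if the arm or the gripper's body presses on something with over 40 N, if the wrist force passes 120 N, or if a joint passes its speed limit or range.

### The arm

A 6-joint arm with a two-finger parallel gripper is mounted at the origin on a cart in front of the work surface, level with it; the furniture and walls round the work are solid. World frame = base frame: x ahead of the robot, y to its left, z up, the work surface at z = 0. Lengths are in m, angles in rad, forces in N, time in s.
With the tool pointing down it reaches from about 0.325 to 0.875 m from the base axis. Payload 4.4 kg.
Tool frame: the origin (TCP) lies midway between the tips of the shut fingers; the grasp point (between the pads) lies 19 mm behind it; z points along the fingers, y is the line along which they close (so a half turn about z gives the same grasp; the last joint's range is limited). The gripper opens to 85 mm and grips with 20 to 120 N. Pads are 22 mm wide; open, the fingers measure 114 mm over their backs; the gripper's body (76 mm by 85 mm) begins 54 mm behind the grasp point. The pads swing forward as they close: fully open they stand 13 mm farther back than shut.
Start: joints at [1.103, 0.207, 1.542, -0, 1.393, -0.15], TCP at [0.18, 0.546, 0.202] pointing down, gripper open.
Joint ranges: [-2.73, 2.73], [-0.86, 2.22], [0.23, 2.46], [-1.11, 4.25], [0.08, 2.63], [-2.82, 2.82]. Speed limits (rad/s): [2.79, 2.79, 3.14, 3.14, 3.14, 3.14].

### API

Orientations are given as a unit quaternion [x, y, z, w].
In Python, from bench import ctrl, camera, camera_model, ticket, nets gives the robot as it stands.
- The arm moves only by the tool play_rows, never from a script. Its argument "commands" is a list that holds one entry, the list of rows, each a list of 7 numbers: the shift along the world's x, y, z scaled (see below), then the turn, a rotation vector about the world's x, y, z scaled (see below), then the opening, from 0 (shut) to 1 (fully open). A call has exactly 5 rows; each row shifts and turns the commanded pose from where the row before left it; what a row does not reach is not made up. The controller multiplies each number of a shift by 150 mm and each number of a turn by pi/2 rad. A row lasts 1/8 s, in which the tool goes at most 62.5 mm and 10.7 degrees, less where a joint would pass 70% of its speed; a pose out of reach is approached as far as the arm can. A call with a number of a shift or a turn outside -1 to 1 is refused whole. A call with a gripper value outside its range is refused whole. The fingers move at their own pace and stop on an object; "squeeze" is the grip in N (left out, the last holds). Time passes only in rows, so rows that do not move let the fingers close, or fill a call up. It gives the time, the measured TCP pose, the force, the opening and the grip force at its end, in the units of the state.
- ctrl.observe(): the state, without advancing time (a new reading comes with each control period).
- camera(name): name is "scene" or "top" or "wrist"; returns the picture (480x640x3 uint8, red, green, blue); there is no depth.
- camera_model(name): a dict with "fx", "fy", "cx", "cy" (pixels), "cam_to_world" (4x4, takes a point from camera to world coordinates). Camera axes: x right, y down, z forward; pixel columns grow to the right and rows downward; lengths in m; the calibration is good to about 2 mm. A picture is of the moment at which its call begins: read the wrist's pose just before it. camera_model takes no time and is no camera call; for the wrist camera it gives the pose at the moment of the call.
- ticket.finish_job(): hands the job in; it is judged then, once.
Trained networks look in the newest picture that a camera, given by its name, has taken for a name from the list of things; names that differ only in an ending like _2 or _b are one class to them, and where a whole thing is asked for, a point or a joint stands for the part that bears it (a point fixed in the world has none). Each returns a list of dicts, best first, with "p" (0 to 1); they miss things now and then, are a little off and sometimes report something else, mostly with a low value. They report only what shows in the picture. A call takes as long as a camera call. They do not tell look-alikes from the thing itself.
- nets.cut_out(camera, thing): "mask" (480x640 bool, what is visible of it) and "box" ([left, top, right, bottom] in pixels, round what is visible of it).
The state is a dict: "time": time; "qpos": joint angles; "qvel": joint speeds; "joint_efforts": joint torques, N m; "ee_pos": TCP position; "ee_rot": TCP orientation; "contact_force": force on the tool from outside, world axes, zero at the start; "ft_torque": the same for the moment, N m; "gripper_width": finger opening in m; "finger_force": force on a finger pad.
Only numpy, scipy, OpenCV 4.12 (cv2) and the standard library are available. Lean on these libraries where they do the work, as an engineer would, in place of code of your own. Each camera call takes 0.05 s, during which the arm holds its last target. There are 200 camera calls.

## Working session

There is one attempt and no reset: what is moved stays moved. The work goes in short steps, Python scripts to look and compute and a tool call to move; the robot and the scene stay as the last step left them, time stands still between calls to the robot, and variables do not carry over. Pictures are saved under pics/ and viewed, at most 10 in all, crops included, and the job is handed in when it is done.

Besides the shell and the picture viewer there is one more tool, called after "Request:" by a JSON object that holds its "op" and its "data". play_rows: Moves the arm, as the interface text tells. Its arguments: {"type":"object","properties":{"commands":{"type":"array","items":{"type":"array","items":{"type":"array","items":{"type":"number","minimum":-1,"maximum":1}}}},"squeeze":{"type":"number"}},"required":["commands"]}

```bash
mkdir -p pics; ls
python3 - <<'E'
from bench import ctrl,camera,camera_model
import cv2,numpy as np
a=camera("scene");b=camera("top")
cv2.imwrite("pics/s.png",a[:,:,::-1]);cv2.imwrite("pics/t.png",b[:,:,::-1])
np.set_printoptions(precision=3,suppress=True)
for n in("scene","top"):
    m=camera_model(n);print(n,m["fx"],m["cx"],m["cy"]);print(np.array(m["cam_to_world"]))
print(ctrl.observe())
E
```

```text
pics
scene 448.4904595152891 317.84360764464947 241.30852444618952
[[ 0.751 -0.351  0.56  -0.084]
 [-0.661 -0.408  0.63  -0.764]
 [ 0.007 -0.843 -0.538  0.722]
 [ 0.     0.     0.     1.   ]]
top 447.88512828942055 321.54707323328756 239.76949424660344
[[ 0.363 -0.857  0.365  0.126]
 [-0.932 -0.333  0.144 -0.227]
 [-0.002 -0.393 -0.92   1.265]
 [ 0.     0.     0.     1.   ]]
{'time': 0.1, 'qpos': array([ 1.102,  0.207,  1.543, -0.   ,  1.393, -0.151]), 'qvel': array([-0.   , -0.   , -0.004, -0.001, -0.001,  0.   ]), 'joint_efforts': array([ -0.   , -38.41 , -29.255,  -0.   ,   0.005,   0.   ]), 'ee_pos': array([0.179, 0.546, 0.201]), 'ee_rot': array([ 0.158,  0.987, -0.001, -0.   ]), 'contact_force': array([-0.654, -0.575,  0.105]), 'ft_torque': array([0.006, 0.004, 0.036]), 'finger_force': 0.0, 'gripper_width': 0.08529650228818994}
```

View pics/s.png

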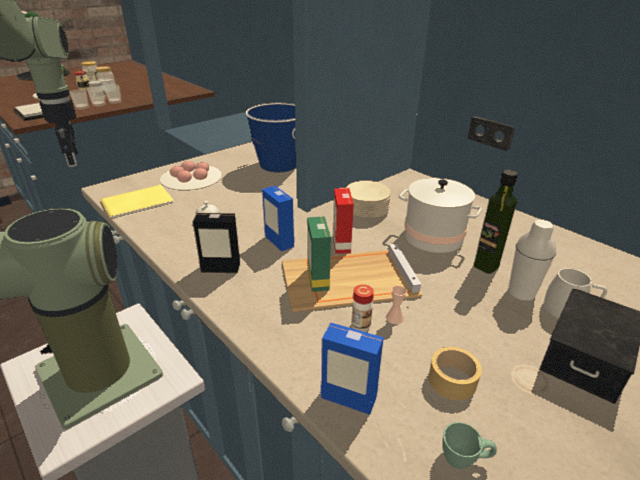

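View pics/t.png

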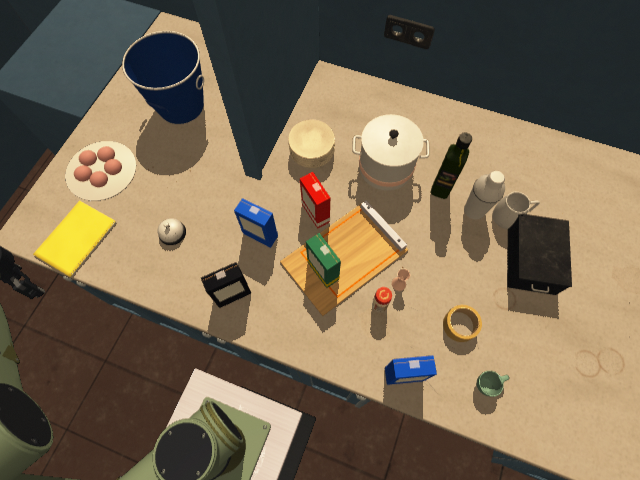

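```bash
cat > h.py <<'E'
import numpy as np,cv2
from bench import ctrl,camera,camera_model,nets
np.set_printoptions(precision=4,suppress=True)
def proj(n,P,m=None):
    m=m or camera_model(n);T=np.linalg.inv(np.array(m["cam_to_world"]))
    p=np.atleast_2d(P)@T[:3,:3].T+T[:3,3]
    return np.c_[m["fx"]*p[:,0]/p[:,2]+m["cx"],m["fy"]*p[:,1]/p[:,2]+m["cy"]]
def ray(n,uv,z,m=None):
    m=m or camera_model(n);T=np.array(m["cam_to_world"])
    d=T[:3,:3]@np.array([(uv[0]-m["cx"])/m["fx"],(uv[1]-m["cy"])/m["fy"],1])
    return T[:3,3]+d*(z-T[2,3])/d[2]
E
python3 - <<'E'
from h import *
b=cv2.imread("pics/t.png");s=cv2.imread("pics/s.png")
cv2.imwrite("pics/c.png",np.hstack([cv2.resize(b[170:320,270:420],(600,600),interpolation=2)]))
camera("top");camera("scene")
for c in("top","scene"):
  for t in("label_board","tea_carton","copper_jigger","cinnamon","bell","tape"):
    for r in nets.cut_out(c,t)[:5]: print(c,t,round(r["p"],2),np.round(r["box"]))
for uv in[(282,265),(322,312),(407,252),(362,207)]: print(ray("top",uv,.01))
E
```

```text
top label_board 0.72 [281. 200. 408. 316.]
top label_board 0.58 [308. 229. 342. 286.]
top tea_carton 0.92 [199. 264. 252. 309.]
top tea_carton 0.88 [236. 198. 279. 247.]
top tea_carton 0.8 [309. 230. 342. 286.]
top tea_carton 0.75 [388. 354. 438. 382.]
top copper_jigger 0.74 [390. 265. 411. 290.]
top cinnamon 0.68 [374. 288. 392. 308.]
top bell 0.23 [304. 234. 341. 289.]
top tape 0.66 [441. 303. 484. 343.]
scene label_board 0.73 [284. 244. 423. 312.]
scene label_board 0.67 [307. 219. 333. 291.]
scene tea_carton 0.92 [193. 212. 240. 272.]
scene tea_carton 0.78 [317. 326. 385. 415.]
scene tea_carton 0.7 [305. 219. 331. 288.]
scene tea_carton 0.69 [261. 189. 292. 247.]
scene copper_jigger 0.79 [387. 284. 406. 326.]
scene copper_jigger 0.66 [350. 284. 373. 331.]
scene copper_jigger 0.58 [281. 244. 421. 313.]
scene cinnamon 0.73 [283. 242. 422. 314.]
scene cinnamon 0.64 [350. 282. 370. 331.]
scene bell 0.59 [193. 200. 218. 215.]
scene tape 0.68 [429. 346. 479. 402.]
[0.5064 0.05   0.01  ]
[ 0.4169 -0.1125  0.01  ]
[ 0.681  -0.2844  0.01  ]
[ 0.7756 -0.108   0.01  ]
```

View pics/c.png

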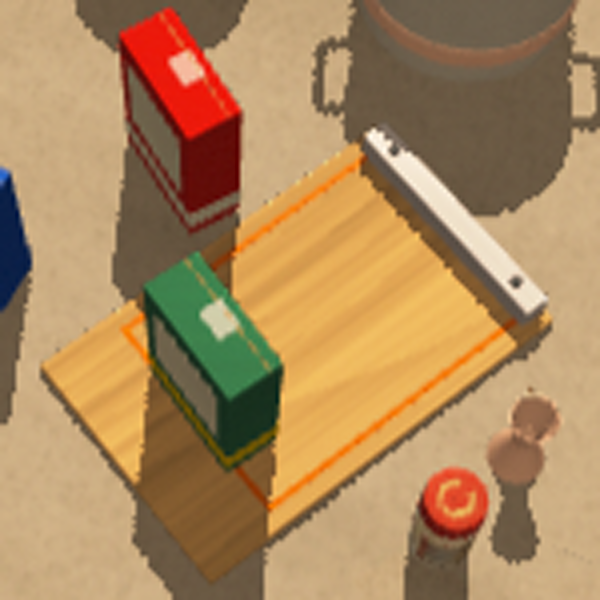

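```bash
cat >> h.py <<'E'
from scipy.optimize import least_squares
def B(p,P): # planar pose
    c,s=np.cos(p[2]),np.sin(p[2]);P=np.atleast_2d(P).astype(float)
    return np.c_[p[0]+c*P[:,0]-s*P[:,1],p[1]+s*P[:,0]+c*P[:,1],P[:,2]]
E
python3 - <<'E'
from h import *
m=camera_model("top")
def fit(P,uv,p0):
    uv=np.array(uv)/4+[269.6,169.6]
    r=least_squares(lambda p:(proj("top",B(p,P),m)-uv).ravel(),p0)
    print(r.x,r.fun.reshape(-1,2));return r.x
bp=fit([[-.155,.105,.01],[-.155,-.105,.01],[.175,-.105,.01],[-.087,.087,.01],[-.087,-.087,.01],[.15,.095,.035],[.172,-.095,.035],[.15,-.095,.035]],
 [(41,370),(212,580),(551,322),(125,328),(268,508),(362,133),(548,298),(527,318)],[.58,-.09,-.5])
h,w=.0225,.05
cp=fit([[-h,w,.17],[h,w,.17],[h,-w,.17],[-h,-w,.17],[-h,-w,.01]],[(145,290),(195,254),(282,367),(227,404),(228,470)],[.54,-.09,-.5])
c,s=np.cos(bp[2]),np.sin(bp[2]);d=cp[:2]-bp[:2]
print("carton in board",c*d[0]+s*d[1],-s*d[0]+c*d[1],cp[2]-bp[2])
ms=camera_model("scene");s_=cv2.imread("pics/s.png")
P=B(bp,[[-.155,.105,.01],[-.155,-.105,.01],[.175,-.105,.01],[.175,.105,.01]]);Q=B(cp,[[-h,w,.17],[h,w,.17],[h,-w,.17],[-h,-w,.17],[-h,-w,.01],[-h,w,.01]])
for X in(P,Q): cv2.polylines(s_,[np.int32(np.round(proj("scene",X,ms)*16))],True,(255,0,255),1,cv2.LINE_AA,4)
cv2.imwrite("pics/d.png",cv2.resize(s_[180:340,260:440],(720,640))[:600])
# neighbours
for n,uv,z in [("red top",(182,75),.16),("jar",(454,498),.106),("jigger",(536,415),.084)]:
    print(n,ray("top",np.array(uv)/4+[269.6,169.6],z,m))
E
```

```text
[ 0.5943 -0.1059 -0.5377] [[-0.9141 -1.1899]
 [-0.4501  0.9644]
 [ 1.0024 -0.8061]
 [-0.0917  0.7043]
 [ 0.2703 -0.1371]
 [ 0.0476  0.7337]
 [ 0.2156  0.1693]
 [-0.0563 -0.6103]]
[ 0.5321 -0.0696 -0.5828] [[-1.0453 -0.6234]
 [ 0.3072 -0.5841]
 [ 0.6661 -0.2612]
 [ 0.3725 -0.0506]
 [-0.3523  1.5675]]
carton in board -0.07201897495454579 -0.0007668688507811681 -0.04515516994686131
red top [0.7059 0.0207 0.16  ]
jar [ 0.4993 -0.256   0.106 ]
jigger [ 0.5837 -0.2909  0.084 ]
```

View pics/d.png

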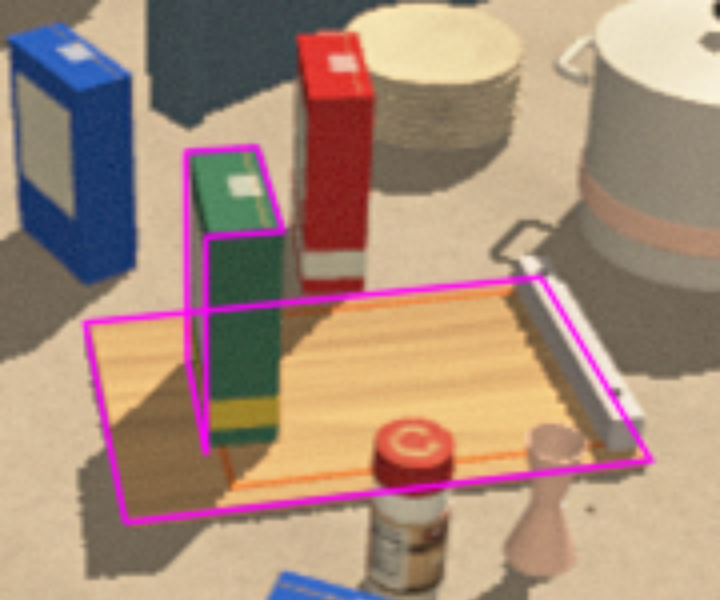

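Run:
```python
from h import *
m=camera_model("top");ms=camera_model("scene");h,w=.0225,.05
A=[[-h,w,.17],[h,w,.17],[h,-w,.17],[-h,-w,.17],[-h,-w,.01]];ua=np.array([(145,290),(195,254),(282,367),(227,404),(228,470)])/4+[269.6,169.6]
C=[[-h,w,.17],[h,w,.17],[h,-w,.17],[-h,-w,.17],[-h,-w,.01],[h,-w,.01]];uc=np.array([(190,158),(258,150),(283,232),(208,238),(212,443),(275,442)])/4+[259.6,179.6]
f=lambda p:np.r_[(proj("top",B(p,A),m)-ua).ravel(),(proj("scene",B(p,C),ms)-uc).ravel()]
r=least_squares(f,[.53,-.07,-.54]);print(r.x);print(r.fun.reshape(-1,2))
cp=r.x;bp=[.5943,-.1059,-.5377];c,s=np.cos(bp[2]),np.sin(bp[2]);d=cp[:2]-bp[:2]
print("carton in board",c*d[0]+s*d[1],-s*d[0]+c*d[1],cp[2]-bp[2])
```

```text
[ 0.533  -0.0698 -0.5832]
[[-0.8454 -0.8885]
 [ 0.5059 -0.8397]
 [ 0.8521 -0.5227]
 [ 0.5595 -0.3221]
 [-0.1862  1.3226]
 [-0.8158 -1.6955]
 [ 0.0178 -0.8043]
 [ 0.2247 -0.3129]
 [-0.2619 -0.5049]
 [-1.2347  2.3842]
 [ 0.7824  1.1659]]
carton in board -0.07114369252449008 -0.0004274427003255546 -0.04552897710920678
```

Candidates in the top picture: green (323,260), red (316,200), blue (256,222), blue (410,370) and black (227,285). The tea carton is the green one at (323,260). The crop confirms it: yellow foot band, and the white panel facing away from the stop. I'll move to a point behind it.

Request:
{"op": "play_rows", "data": {"commands": [[[0.13,-0.26,0.04,0,0,-0.011,0.6],[0.13,-0.26,0.04,0,0,-0.011,0.6],[0.13,-0.26,0.04,0,0,-0.011,0.6],[0.13,-0.26,0.04,0,0,-0.011,0.6],[0.13,-0.26,0.04,0,0,-0.011,0.6]]]}}

```text
time: 1.42
ee_pos: [0.2777, 0.35, 0.2325]
ee_rot: [0.201, 0.98, 0.0, 0.0]
contact_force: [0.0, 0.2, -0.2]
gripper_width: 0.0511
finger_force: 0.0
```

Request:
{"op": "play_rows", "data": {"commands": [[[0.13,-0.26,0,0,0,-0.011,0.6],[0.13,-0.26,0,0,0,-0.011,0.6],[0.13,-0.26,0,0,0,-0.011,0.6],[0.13,-0.26,0,0,0,-0.011,0.6],[0.13,-0.26,0,0,0,-0.011,0.6]]]}}

```text
time: 2.05
ee_pos: [0.3753, 0.1549, 0.2324]
ee_rot: [0.243, 0.97, 0.0, 0.0]
contact_force: [0.4, 0.7, -1.0]
gripper_width: 0.0513
finger_force: 0.0
```

Run:
```python
from h import *
from scipy.spatial.transform import Rotation as R
o=ctrl.observe();print(o["time"],o["ee_pos"],R.from_quat(o["ee_rot"]).as_matrix(),o["gripper_width"])
t=np.array([.480,-.0345,.14]);print((t-o["ee_pos"])/.15)
```

```text
2.05 [0.3753 0.1549 0.2324] [[-0.8818  0.4716  0.0011]
 [ 0.4716  0.8818  0.0003]
 [-0.0008  0.0007 -1.    ]] 0.051344045610140984
[ 0.6982 -1.2628 -0.616 ]
```

Request:
{"op": "play_rows", "data": {"commands": [[[0.14,-0.25,0,0,0,-0.012,0.6],[0.14,-0.25,0,0,0,-0.012,0.6],[0.14,-0.25,0,0,0,-0.012,0.6],[0.14,-0.25,0,0,0,-0.012,0.6],[0.14,-0.26,0,0,0,-0.012,0.6]]]}}

```text
time: 2.68
ee_pos: [0.4803, -0.0341, 0.2323]
ee_rot: [0.289, 0.957, 0.0, 0.0]
contact_force: [0.0, 0.7, 0.7]
gripper_width: 0.0514
finger_force: 0.0
```

Request:
{"op": "play_rows", "data": {"commands": [[[0,0,-0.2,0,0,0,0.6],[0,0,-0.2,0,0,0,0.6],[0,0,-0.2,0,0,0,0.6],[0,0,0,0,0,0,0.6],[0,0,0,0,0,0,0.6]]]}}

```text
time: 3.3
ee_pos: [0.4806, -0.033, 0.1433]
ee_rot: [0.288, 0.958, 0.0, 0.001]
contact_force: [-0.2, -0.1, 0.1]
gripper_width: 0.0509
finger_force: 0.0
```

Run:
```python
from h import *
from scipy.spatial.transform import Rotation as R
o=ctrl.observe();print(o["time"],o["ee_pos"],R.from_quat(o["ee_rot"]).as_matrix()[:,1],o["contact_force"])
cv2.imwrite("pics/e.png",np.hstack([cv2.resize(camera("top")[170:320,270:420],(400,400)),cv2.resize(camera("scene")[160:320,250:410],(400,400))])[:,:,::-1])
```

```text
3.3 [ 0.4806 -0.033   0.1433] [0.552  0.8339 0.0007] [-0.1509 -0.1202  0.1402]
```

View pics/e.png

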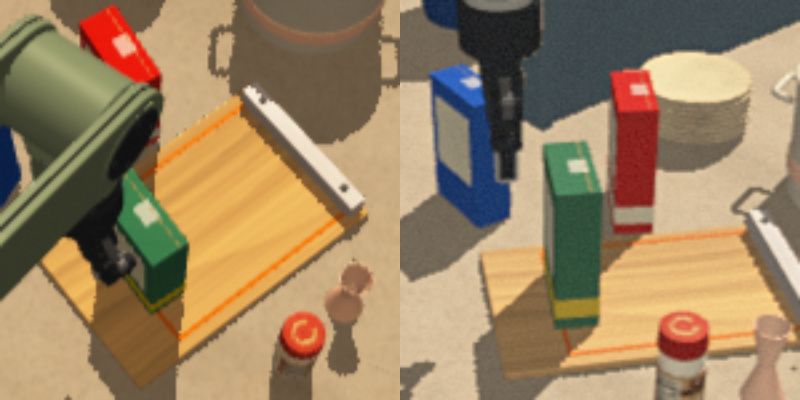

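The open fingertips are behind the green carton's blank side, near the top (left half, about (120,265)), and clear of it. Next I push along its +x.

Request:
{"op": "play_rows", "data": {"commands": [[[0.056,-0.037,0,0,0,0,0.6],[0.056,-0.037,0,0,0,0,0.6],[0.056,-0.037,0,0,0,0,0.6],[0.056,-0.037,0,0,0,0,0.6],[0.056,-0.037,0,0,0,0,0.6]]]}}

```text
time: 4.03
ee_pos: [0.5223, -0.061, 0.1419]
ee_rot: [0.288, 0.958, -0.0, -0.0]
contact_force: [0.6, 0.4, -0.1]
gripper_width: 0.0518
finger_force: 0.0
```

Request:
{"op": "play_rows", "data": {"commands": [[[0.04,-0.026,0,0,0,0,0.6],[0.04,-0.026,0,0,0,0,0.6],[0.04,-0.026,0,0,0,0,0.6],[0.02,-0.013,0,0,0,0,0.6],[0,0,0,0,0,0,0.6]]]}}

```text
time: 4.65
ee_pos: [0.5428, -0.0743, 0.142]
ee_rot: [0.288, 0.958, 0.0, -0.0]
contact_force: [0.6, -0.8, -0.4]
gripper_width: 0.0513
finger_force: 0.0
```

Run:
```python
from h import *
o=ctrl.observe();print(o["time"],o["ee_pos"],o["contact_force"])
cv2.imwrite("pics/f.png",np.hstack([cv2.resize(camera("top")[170:320,270:420],(400,400)),cv2.resize(camera("scene")[160:320,250:410],(400,400))])[:,:,::-1])
```

```text
4.65 [ 0.5428 -0.0743  0.142 ] [ 0.627  -0.7754 -0.3831]
```

View pics/f.png

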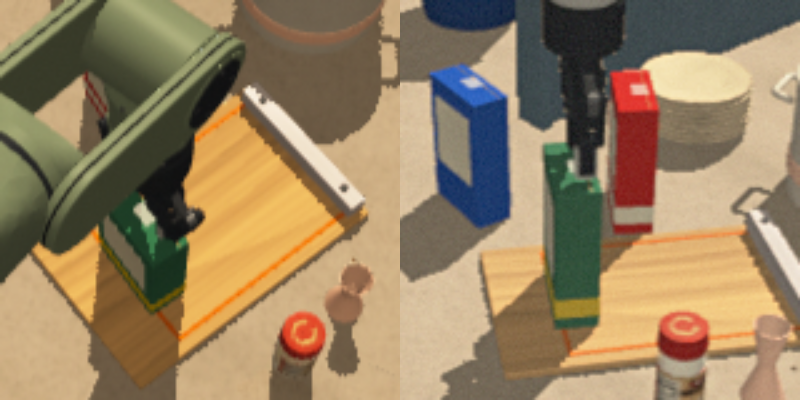

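Run:
```python
from h import *
p=np.array([[.5428,-.0743,.142]]);y=np.array([.552,.834,0])
P=np.vstack([p,p+y*.04,p-y*.04,p+[0,0,.028]])
a=proj("scene",P);b=proj("top",P)
print((a-[250,160])*2.5+[400,0]);print((b-[270,170])*400/150)
from scipy.spatial.transform import Rotation as R
o=ctrl.observe();print(o["time"],o["qpos"],R.from_quat(o["ee_rot"]).as_matrix())
w=camera("wrist");
im=np.hstack([cv2.resize(camera("scene")[190:300,280:380],(400,440)),cv2.resize(w,(400,300)).repeat(1,0) if 0 else cv2.copyMakeBorder(cv2.resize(w,(400,300)),0,140,0,0,0)])
cv2.imwrite("pics/g.png",im[:,:,::-1])
```

```text
[[580.3085 190.4965]
 [574.5692 169.7034]
 [586.4078 212.5941]
 [580.6713 165.8746]]
[[148.4512 219.1272]
 [125.7493 189.3747]
 [171.6429 249.5216]
 [148.6346 208.7257]]
4.75 [-0.2938  0.2061  1.6722 -0.      1.2638 -1.2799] [[-0.8338  0.552  -0.0004]
 [ 0.552   0.8338  0.0001]
 [ 0.0004 -0.0001 -1.    ]]
```

View pics/g.png

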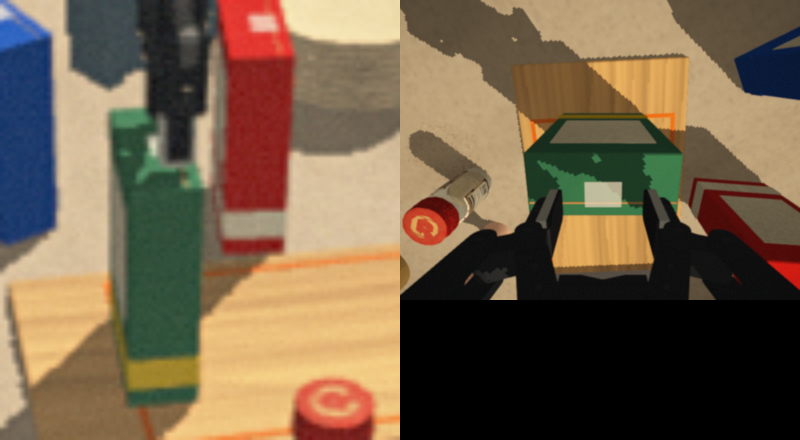

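Run:
```python
from h import *
def tri(a,b):
    Ps=[]
    for n,uv in(("top",a),("scene",b)):
        m=camera_model(n);K=np.array([[m["fx"],0,m["cx"]],[0,m["fy"],m["cy"]],[0,0,1]])
        Ps.append(K@np.linalg.inv(np.array(m["cam_to_world"]))[:3])
    X=cv2.triangulatePoints(Ps[0],Ps[1],np.float64(a),np.float64(b));return (X[:3]/X[3]).ravel()
f=lambda u:np.array(u)*150/400+[270,170]
g=lambda u:(np.array(u)-[400,0])/2.5+[250,160]
X=tri(f((112,280)),g((507,180)));print(X,proj("top",X),f((112,280)),proj("scene",X),g((507,180)))
X=tri(f((180,236)),g((590,175)));print(X,proj("top",X),f((180,236)),proj("scene",X),g((590,175)))
# carton head by triangulation
off4=lambda u,o:np.array(u)/4+o
for a,b in(((145,290),(190,158)),((195,254),(258,150)),((282,367),(283,232)),((227,404),(208,238)),((228,470),(212,443))):
    print(tri(off4(a,[269.6,169.6]),off4(b,[259.6,179.6])))
```

```text
[ 0.4555 -0.0704  0.1869] [[311.9705 275.0234]] [312. 275.] [[292.8404 231.9901]] [292.8 232. ]
[ 0.5196 -0.1145  0.1876] [[337.1367 258.7704]] [337.5 258.5] [[326.4865 229.8708]] [326. 230.]
[ 0.5419 -0.0181  0.166 ]
[ 0.5783 -0.0402  0.1677]
[ 0.5234 -0.1228  0.1686]
[ 0.4869 -0.0984  0.1679]
[ 0.4896 -0.0993  0.0158]
```

Triangulation puts the fingertips at about z 0.187, higher than the TCP reading, so they passed over the carton without touching it. I'll back off, lower and check again.

Request:
{"op": "play_rows", "data": {"commands": [[[-0.11,0.073,0,0,0,0,0.6],[-0.11,0.073,0,0,0,0,0.6],[-0.11,0.073,0,0,0,0,0.6],[-0.11,0.073,0,0,0,0,0.6],[0,0,0,0,0,0,0.6]]]}}

```text
time: 5.48
ee_pos: [0.4757, -0.0297, 0.142]
ee_rot: [0.288, 0.958, 0.0, -0.0]
contact_force: [-0.1, -0.3, -0.0]
gripper_width: 0.051
finger_force: 0.0
```

Request:
{"op": "play_rows", "data": {"commands": [[[0,0,-0.15,0,0,0,0.6],[0,0,-0.15,0,0,0,0.6],[0,0,0,0,0,0,0.6],[0,0,0,0,0,0,0.6],[0,0,0,0,0,0,0.6]]]}}

```text
time: 6.1
ee_pos: [0.4779, -0.0308, 0.0983]
ee_rot: [0.288, 0.958, 0.0, 0.001]
contact_force: [0.6, 0.0, -0.1]
gripper_width: 0.0511
finger_force: 0.0
```

Run:
```python
from h import *
o=ctrl.observe();print(o["time"],o["ee_pos"],o["contact_force"])
cv2.imwrite("pics/k.png",np.hstack([cv2.resize(camera("top")[210:310,270:370],(400,400),interpolation=2),cv2.resize(camera("scene")[200:300,260:360],(400,400),interpolation=2)])[:,:,::-1])
```

```text
6.1 [ 0.4779 -0.0308  0.0983] [ 0.6224  0.0323 -0.0876]
```

View pics/k.png

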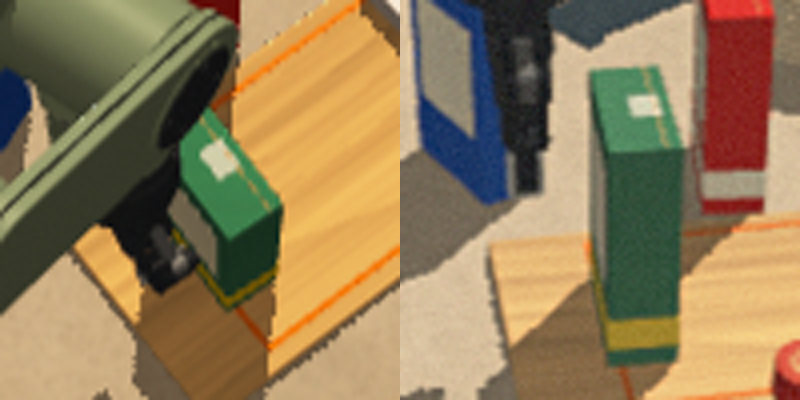

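Run:
```python
from h import *
p=np.array([.4779,-.0308,0]);y=np.array([.552,.834,0])
for w in(.026,.035):
  for z in(.098,.12,.14,.16): 
    q=p-y*w+[0,0,z]; print(w,z,(proj("scene",q)-[260,200])*4+[400,0],(proj("top",q)-[270,210])*4)
```

```text
0.026 0.098 [[526.52  236.763]] [[150.6234 282.4009]]
0.026 0.12 [[525.6396 206.7116]] [[149.6228 272.2621]]
0.026 0.14 [[524.8222 178.8142]] [[148.6834 262.7442]]
0.026 0.16 [[523.9883 150.349 ]] [[147.7143 252.9258]]
0.035 0.098 [[527.8316 245.217 ]] [[158.1211 292.7221]]
0.035 0.12 [[526.9595 215.0483]] [[157.2446 282.7331]]
0.035 0.14 [[526.1497 187.0379]] [[156.4216 273.355 ]]
0.035 0.16 [[525.3234 158.4533]] [[155.5726 263.68  ]]
```

The tips are now at about z 0.135, behind the carton with its top at 0.17. Pushing.

Request:
{"op": "play_rows", "data": {"commands": [[[0.056,-0.037,0,0,0,0,0.6],[0.056,-0.037,0,0,0,0,0.6],[0.056,-0.037,0,0,0,0,0.6],[0.045,-0.03,0,0,0,0,0.6],[0.045,-0.03,0,0,0,0,0.6]]]}}

```text
time: 6.82
ee_pos: [0.516, -0.0563, 0.0975]
ee_rot: [0.288, 0.958, 0.0, -0.0]
contact_force: [-0.2, -0.5, 0.6]
gripper_width: 0.0512
finger_force: 0.0
```

Request:
{"op": "play_rows", "data": {"commands": [[[0.045,-0.03,0,0,0,0,0.6],[0.045,-0.03,0,0,0,0,0.6],[0.03,-0.02,0,0,0,0,0.6],[0,0,0,0,0,0,0.6],[0,0,0,0,0,0,0.6]]]}}

```text
time: 7.45
ee_pos: [0.5331, -0.0679, 0.0969]
ee_rot: [0.288, 0.958, -0.0, -0.0]
contact_force: [-0.2, -0.7, 0.5]
gripper_width: 0.0514
finger_force: 0.0
```

Run:
```python
from h import *
o=ctrl.observe();print(o["time"],o["ee_pos"],o["contact_force"])
cv2.imwrite("pics/l.png",np.hstack([cv2.resize(camera("top")[170:320,270:420],(400,400)),cv2.resize(camera("scene")[160:320,250:410],(400,400))])[:,:,::-1])
```

```text
7.45 [ 0.5331 -0.0679  0.0969] [-0.1516 -0.7289  0.4552]
```

View pics/l.png

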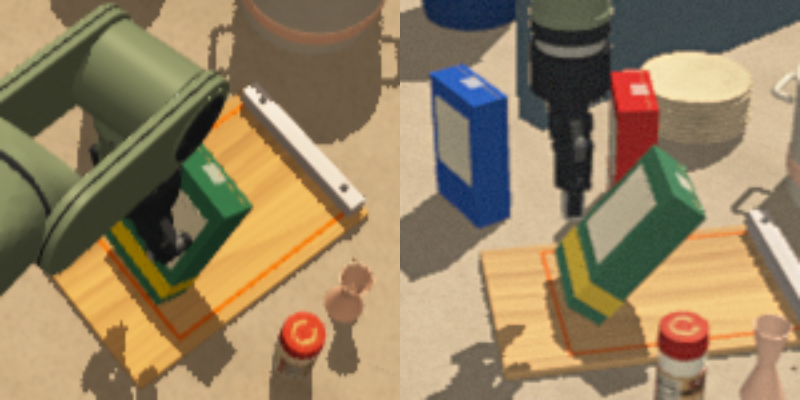

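The carton is caught mid-fall toward the stop. I'll retreat and let it settle.

Request:
{"op": "play_rows", "data": {"commands": [[[-0.08,0.053,0,0,0,0,0.6],[-0.08,0.053,0,0,0,0,0.6],[-0.08,0.053,0,0,0,0,0.6],[-0.08,0.053,0,0,0,0,0.6],[0,0,0,0,0,0,0.6]]]}}

```text
time: 8.18
ee_pos: [0.4842, -0.0354, 0.097]
ee_rot: [0.288, 0.958, -0.0, -0.0]
contact_force: [0.4, -0.0, 0.2]
gripper_width: 0.0513
finger_force: 0.0
```

```bash
cat >> h.py <<'E'
bp=[.5943,-.1059,-.5377]
def carton():
    """lying carton pose in board frame: match green/yellow/panel hull via upper-face corners of colour mask"""
    out=[]
    for n in("top","scene"):
        im=camera(n);hsv=cv2.cvtColor(im,cv2.COLOR_RGB2HSV)
        g=((hsv[...,0]>60)&(hsv[...,0]<95)&(hsv[...,1]>90)).astype(np.uint8)
        x=np.r_[proj(n,B(bp,[[-.155,.105,.01],[-.155,-.105,.01],[.175,-.105,.06],[.175,.105,.06]]))]
        k=np.zeros_like(g);cv2.fillConvexPoly(k,np.int32(x),1)
        out.append((n,g*k,im))
    return out
E
python3 - <<'E'
from h import *
o=ctrl.observe();print(o["time"],o["ee_pos"],o["contact_force"])
ms=carton();print([int(m.sum()) for _,m,_ in ms])
t=[im for _,_,im in ms]
cv2.imwrite("pics/m.png",np.hstack([cv2.resize(t[0][170:320,270:420],(400,400),interpolation=2),cv2.resize(t[1][180:330,270:420],(400,400),interpolation=2)])[:,:,::-1])
E
```

```text
8.175 [ 0.4842 -0.0354  0.097 ] [ 0.3752 -0.0259  0.1559]
[819, 1017]
```

View pics/m.png

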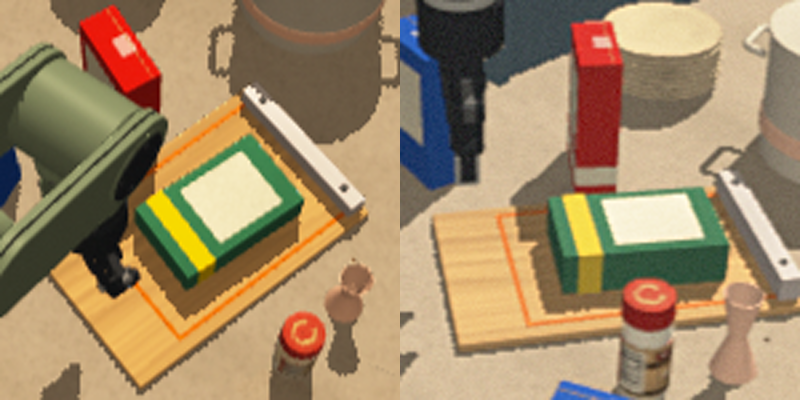

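It has landed flat with the panel up, inside the outline. The head corners in the top crop are at (248,137) and (303,200), just short of the stop.

Run:
```python
from h import *
k=150/400
ut=np.array([(137,209),(248,137),(303,200),(191,279)])*k+[269.6,169.6]
us=np.array([(148,193),(300,188),(328,241),(160,244)])*k+[269.6,179.6]
P=[[0,.05,.055],[.16,.05,.055],[.16,-.05,.055],[0,-.05,.055]]
mt,ms=camera_model("top"),camera_model("scene")
f=lambda p:np.r_[(proj("top",B(p,P),mt)-ut).ravel(),(proj("scene",B(p,P),ms)-us).ravel()]
r=least_squares(f,[.552,-.082,-.58]);cp=r.x;print(cp,np.abs(r.fun).max())
def tob(q):
    c,s=np.cos(bp[2]),np.sin(bp[2]);d=q[:2]-np.array(bp[:2]);return c*d[0]+s*d[1],-s*d[0]+c*d[1]
print("foot",tob(cp),"head",tob(B(cp,[.16,0,0])[0]),"yaw",cp[2]-bp[2])
e=ctrl.observe()["ee_pos"];print("tcp",tob(e))
bx=np.array([np.cos(bp[2]),np.sin(bp[2])]);by=np.array([-bx[1],bx[0]]);print(bx,by)
```

```text
[ 0.5557 -0.0801 -0.5954] 4.81772404316979
foot (np.float64(-0.04637104974858382), np.float64(0.002435629808236684)) head (np.float64(0.11336254582941839), np.float64(-0.00679358704495428)) yaw -0.057714641046959225
tcp (np.float64(-0.12899260524368378), np.float64(0.00418495217935811))
[ 0.8589 -0.5122] [0.5122 0.8589]
```

Request:
{"op": "play_rows", "data": {"commands": [[[0,0,-0.15,0,0,0.015,0.6],[0,0,-0.15,0,0,0.014,0.6],[0,0,-0.15,0,0,0,0.6],[0,0,0,0,0,0,0.6],[0,0,0,0,0,0,0.6]]]}}

```text
time: 8.9
ee_pos: [0.4864, -0.0366, 0.0303]
ee_rot: [0.266, 0.964, -0.0, 0.001]
contact_force: [0.6, -0.9, -0.5]
gripper_width: 0.0512
finger_force: 0.0
```

Request:
{"op": "play_rows", "data": {"commands": [[[0,0,-0.05,0,0,0,0.6],[0,0,-0.05,0,0,0,0.6],[0,0,-0.04,0,0,0,0.6],[0,0,0,0,0,0,0.6],[0,0,0,0,0,0,0.6]]]}}

```text
time: 9.52
ee_pos: [0.4854, -0.0362, 0.0086]
ee_rot: [0.266, 0.964, -0.0, -0.0]
contact_force: [0.8, -0.5, -0.4]
gripper_width: 0.0513
finger_force: 0.0
```

Request:
{"op": "play_rows", "data": {"commands": [[[0,0,-0.05,0,0,0,0.6],[0.115,-0.068,0,0,0,0,0.6],[0.115,-0.068,0,0,0,0,0.6],[0.057,-0.034,0,0,0,0,0.6],[0.057,-0.034,0,0,0,0,0.6]]]}}

```text
time: 10.15
ee_pos: [0.5368, -0.0669, 0.0007]
ee_rot: [0.266, 0.964, 0.0, -0.001]
contact_force: [-0.4, 0.1, 0.7]
gripper_width: 0.0517
finger_force: 0.0
```

Request:
{"op": "play_rows", "data": {"commands": [[[0.057,-0.034,0,0,0,0,0.6],[0.057,-0.034,0,0,0,0,0.6],[0.057,-0.034,0,0,0,0,0.6],[0,0,0,0,0,0,0.6],[0,0,0,0,0,0,0.6]]]}}

```text
time: 10.78
ee_pos: [0.563, -0.0823, 0.0011]
ee_rot: [0.266, 0.964, -0.0, 0.0]
contact_force: [-0.1, 0.2, -0.0]
gripper_width: 0.0511
finger_force: 0.0
```

```bash
cat >> h.py <<'E'
def tob(q):
    c,s=np.cos(bp[2]),np.sin(bp[2]);d=np.asarray(q)[:2]-np.array(bp[:2]);return np.array([c*d[0]+s*d[1],-s*d[0]+c*d[1]])
def panel():
    """white panel + yellow band centroids on the upper face, board frame, mean yaw, via top and scene"""
    for n in("top","scene"):
        im=camera(n);hsv=cv2.cvtColor(im,cv2.COLOR_RGB2HSV);H,S,V=cv2.split(hsv)
        k=np.zeros(H.shape,np.uint8);cv2.fillConvexPoly(k,np.int32(proj(n,B(bp,[[-.1,.08,.055],[-.1,-.08,.055],[.135,-.08,.055],[.135,.08,.055]]))),1)
        for nm,m in(("white",(S<70)&(V>150)),("yellow",(H>=20)&(H<=33)&(S>170)&(V>150))):
            m=(m&(k>0)).astype(np.uint8);c,_=cv2.findContours(m,0,2)
            if not c: print(n,nm,"none");continue
            c=max(c,key=cv2.contourArea).reshape(-1,2)
            q=np.array([tob(ray(n,u,.055)) for u in c],np.float32)
            r=cv2.minAreaRect(q*1000);print(n,nm,np.round(r[0],1),np.round(r[1],1),round(r[2],1))
E
python3 - <<'E'
from h import *
o=ctrl.observe();print(o["time"],tob(o["ee_pos"]),o["ee_pos"]);panel()
E
```

```text
10.775 [-0.0389  0.0043] [ 0.563  -0.0823  0.0011]
top white [67.2 -1. ] [85.1 74.3] 0.1
top yellow [ -1.  -26.2] [52.5 22.8] 89.8
scene white [69.   3.2] [89.4 80.7] 0.1
scene yellow [ -0.8 -14.4] [130.7  23.2] 87.0
```

Request:
{"op": "play_rows", "data": {"commands": [[[0.029,-0.017,0,0,0,0,0.6],[0.029,-0.017,0,0,0,0,0.6],[0.023,-0.014,0,0,0,0,0.6],[0,0,0,0,0,0,0.6],[0,0,0,0,0,0,0.6]]]}}

```text
time: 11.5
ee_pos: [0.5754, -0.0897, 0.0013]
ee_rot: [0.266, 0.964, -0.0, 0.001]
contact_force: [-0.5, -0.2, -0.0]
gripper_width: 0.0512
finger_force: 0.0
```

Run:
```python
from h import *
o=ctrl.observe();print(o["time"],tob(o["ee_pos"]),o["ee_pos"]);panel()
```

```text
11.5 [-0.0246  0.0042] [ 0.5754 -0.0897  0.0013]
top white [80.4 -0.9] [85.2 74.5] 0.1
top yellow [ 13.1 -27.7] [51.7 22.1] 86.2
scene white [82.2  3.2] [80.8 89.4] 89.9
scene yellow [ 13.  -12.9] [132.   23.2] 86.2
```

Moving with the fingers, 1:1. I'll creep until contact with the stop shows up in the force reading.

Request:
{"op": "play_rows", "data": {"commands": [[[0.011,-0.007,0,0,0,0,0.6],[0.011,-0.007,0,0,0,0,0.6],[0.011,-0.007,0,0,0,0,0.6],[0,0,0,0,0,0,0.6],[0,0,0,0,0,0,0.6]]]}}

```text
time: 12.22
ee_pos: [0.5797, -0.0925, 0.001]
ee_rot: [0.266, 0.964, -0.0, -0.0]
contact_force: [-1.8, 0.8, 1.9]
gripper_width: 0.0511
finger_force: 1.1
```

Request:
{"op": "play_rows", "data": {"commands": [[[0.011,-0.007,0,0,0,0,0.6],[0.011,-0.007,0,0,0,0,0.6],[0,0,0,0,0,0,0.6],[0,0,0,0,0,0,0.6],[0,0,0,0,0,0,0.6]]]}}

```text
time: 12.85
ee_pos: [0.5794, -0.0924, 0.0008]
ee_rot: [0.266, 0.964, 0.001, -0.004]
contact_force: [-10.3, 6.0, 9.6]
gripper_width: 0.0509
finger_force: 6.0
```

Run:
```python
from h import *
o=ctrl.observe();print(o["time"],tob(o["ee_pos"]),o["ee_pos"]);panel()
```

```text
12.85 [-0.0197  0.004 ] [ 0.5794 -0.0924  0.0008]
top white [85.6 -1.4] [85.1 73.3] 0.1
top yellow [ 18.8 -28. ] [49.9 21. ] 86.8
scene white [87.2  2.9] [89.2 80.5] 0.1
scene yellow [ 17.4 -16.2] [126.7  22.3] 86.0
```

Force has built against the stop, at the TCP position predicted for a flush fit (-0.020). Retreating.

Request:
{"op": "play_rows", "data": {"commands": [[[-0.02,0.012,0,0,0,0,0.6],[-0.04,0.024,0,0,0,0,0.6],[-0.1,0.06,0,0,0,0,0.6],[-0.1,0.06,0,0,0,0,0.6],[-0.1,0.06,0,0,0,0,0.6]]]}}

```text
time: 13.58
ee_pos: [0.5294, -0.0624, 0.0014]
ee_rot: [0.267, 0.964, -0.0, 0.001]
contact_force: [-0.0, -0.2, 0.0]
gripper_width: 0.0512
finger_force: 0.0
```

Request:
{"op": "play_rows", "data": {"commands": [[[-0.05,0.03,0.2,0,0,0,0.6],[0,0,0.3,0,0,0,0.6],[0,0,0.3,0,0,0,0.6],[0,0,0.3,0,0,0,0.6],[0,0,0,0,0,0,0.6]]]}}

```text
time: 14.2
ee_pos: [0.5258, -0.0591, 0.1714]
ee_rot: [0.266, 0.964, -0.0, 0.006]
contact_force: [0.6, 0.7, 0.0]
gripper_width: 0.0512
finger_force: 0.0
```

Run:
```python
from h import *
o=ctrl.observe();print(o["time"],tob(o["ee_pos"]),o["ee_pos"],o["contact_force"]);panel()
# head edge of the green top face along board x, top camera, at three y values
im=cv2.cvtColor(camera("top"),cv2.COLOR_RGB2HSV).astype(int)
for y in(-.035,0,.035):
    xs=np.arange(.1,.2,.002);uv=np.int32(np.round(proj("top",B(bp,np.c_[xs,xs*0+y,xs*0+.055]))))
    h=im[uv[:,1],uv[:,0]];g=(h[:,0]>60)&(h[:,0]<95)&(h[:,1]>90);print(y,xs[g].max())
```

```text
14.2 [-0.0828  0.0051] [ 0.5258 -0.0591  0.1714] [0.5532 0.7445 0.0023]
top white [85.6 -1. ] [85.1 74.3] 0.1
top yellow [16.9 -0.5] [102.7  23.4] 89.9
scene white [87.3  3.4] [81.6 89.1] 89.9
scene yellow [ 17.2 -15.2] [128.5  23.7] 86.9
-0.035 0.14800000000000005
0 0.14600000000000005
0.035 0.14600000000000005
```

Request:
{"op": "play_rows", "data": {"commands": [[[0,0,0,0,0,0,0.6],[0,0,0,0,0,0,0.6],[0,0,0,0,0,0,0.6],[0,0,0,0,0,0,0.6],[0,0,0,0,0,0,0.6]]]}}

```text
time: 14.98
ee_pos: [0.5216, -0.0577, 0.1661]
ee_rot: [0.266, 0.964, 0.0, -0.0]
contact_force: [-1.0, 0.5, -0.9]
gripper_width: 0.0512
finger_force: 0.0
```

```bash
python3 -c "
from bench import ticket;print(ticket.finish_job())"
```

```text
the job is handed in; nothing more can be done
None
```

I handed the job in at about 15 s; no verdict came back. The green carton measured flat, panel up, square and centred, with its head about 3 mm from the stop (within measuring error); the push had ended against it at about 12 N, and the arm is clear of everything.

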